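Load a coupon holder under the reader's spring clip

ROBOT

A 6-joint arm with a two-finger parallel gripper is mounted at the origin on the work surface. World frame = base frame: x ahead of the robot, y to its left, z up, the work surface at z = 0. Lengths are in mm, angles in rad, forces in N, time in s.
With the tool pointing down it reaches from about 300 to 775 mm from the base axis. Payload 14.6 kg.
Tool frame: the origin (TCP) lies at the very end of the fingers, on their centre line; the grasp point (between the pads) lies 19 mm behind it; z points along the fingers, y is the line along which they close (so a half turn about z gives the same grasp; the last joint's range is limited). The gripper opens to 94 mm and grips with 3 to 60 N. Pads are 16 mm wide; open, the fingers measure 119 mm over their backs; the gripper's body (75 mm by 177 mm) begins 78 mm behind the grasp point.
Start: joints at [-1.326, 0.3, 1.521, -0, 1.321, -0.067], TCP at [168.718, -523.473, 205.446] pointing down, gripper open.
Joint ranges: [-3.03, 3.03], [-0.79, 2.21], [0.23, 2.52], [-1.04, 4.18], [0, 3.07], [-2.55, 2.55]. Speed limits (rad/s): [2.22, 2.22, 2.57, 3.14, 3.14, 3.14].

INTERFACE

Orientations are given as [roll, pitch, yaw] about the fixed x, y, z axes, in that order (R = Rz(yaw) Ry(pitch) Rx(roll)).
In Python, from cell import manip, camera, get_calibration gives the robot as it stands.
- The arm moves only by the tool arm_command, never from a script. Its argument "targets" is a list of rows, each an object of numbers: "hand": the opening, from -1 (shut) to 1 (fully open), so that 0 is half open; "x", "y", "z": the shift along the tool's x, y, z in m; "yaw": the turn about the tool's z in rad. In form: [{"hand": .., "x": .., "y": .., "z": .., "yaw": ..}, ...]. A call has 1 to 10 rows; each row shifts and turns the commanded pose from where the row before left it, along the tool's axes as they then stand; what a row does not reach is not made up. A row lasts 1/10 s, in which the tool goes at most 50 mm and 8.59 degrees, less where a joint would pass 70% of its speed; a pose out of reach is approached as far as the arm can. A call is refused whole if a number of a shift passes 0.05 or a number of a turn 0.15, either way. A call with a gripper value outside its range is refused whole. The fingers move at their own pace and stop on an object; "newtons" is the grip in N (left out, the last holds). Time passes only in rows, so rows that do not move let the fingers close. It gives the time, the measured TCP pose, the force, the opening and the grip force at its end, in the units of the state.
- manip.read_state(): the state, without advancing time (a new reading comes with each control period).
- camera(name): name is "side" or "top" or "wrist"; returns the picture (400x640x3 uint8, red, green, blue); there is no depth.
- get_calibration(name): a dict with "K" (3x3 intrinsics, pixels), "dist_coeffs" ([k1, k2, p1, p2, k3] as OpenCV has them; the pictures are not rectified), "cam_to_world" (4x4, takes a point from camera to world coordinates). Camera axes: x right, y up, looking along -z (the intrinsics and any distortion apply to the point x, -y, -z); pixel columns grow to the right and rows downward; lengths in mm; the calibration is good to about 2 mm. A picture is of the moment at which its call begins: read the wrist's pose just before it. get_calibration takes no time and is no camera call; for the wrist camera it gives the pose at the moment of the call.
- manip.sign_off(): hands the job in; it is judged then, once.
The state is a dict: "clock": time; "joints": joint angles; "qd": joint speeds; "effort": joint torques, N m; "eef_pos": TCP position; "eef_rot": TCP orientation; "wrist_force": force on the tool from outside, world axes, zero at the start; "moment": the same for the moment, N m; "finger_gap": finger opening in mm; "finger_force": force on a finger pad.
Only numpy, scipy, OpenCV 4.12 (cv2) and the standard library are available. Lean on these libraries where they do the work, as an engineer would, in place of code of your own. Each camera call takes 0.05 s, during which the arm holds its last target. There are 200 camera calls.

TASK

The grey coupon holder waits in the guide channel of the small reader on the bench, and the closed spring clip bars its way. Press the clip's long thumb bar down with one fingertip and, while keeping it down, push the holder by its upright tab with the other fingertip, under the raised clip, until it is fully home against the end stop; only then let the clip up so that it rests on the holder, and move clear. Do not grasp or lift anything, and leave the other things on the bench alone.

Things in the scene. Friction and masses are not known exactly. Their poses are not given: they have to be found in the camera images.
- stage: Reader stage fixed to the bench: aluminium plate x -100..95, y -55..95, top z 16 (mm, own frame), with a guide channel along x and a white block (x 95..175, top z 60) at the far end. Origin: bench height, under the channel's middle line. +x: the way the holder is pushed; z up; +y: the thumb bar's side. Holder home: its origin at x 35, y 0. Place and yaw (within 0.55 rad of the world's) vary.
- end_stop (a point): Middle of the end stop's face, at stage x 75, y 0, z 19 mm (steel bar, top z 30), which the holder's front edge must meet. The channel (floor z 16) runs up to it between black rails at stage y +/-31.5 mm; their lips (from y +/-26 outward, tops at z 27) cover the holder's edges, so that it can slide but not rise more than 2 mm.
- holder: Coupon holder to load, grey plastic, about 80 g: plate 80 (x) x 60 (y) x 6 mm with a glass coupon; on its rear (-x) edge an upright push tab 5 mm thick, 44 mm wide (y +/-22), up to 37 mm above the underside (53 above the bench); the tab's rear face is at x -40. Origin: centre of the underside, 16 mm above the bench. Axes parallel to the stage's; origin first at stage x -23 to -3 mm.
- clip (a joint): Angle of the steel spring clip (rad): 0 closed, 0.45 thumb bar right down (hard stop), about 0.11 resting on the holder; the holder passes beneath above 0.16. Hinged along stage x, at stage y 46, z 36 mm. A spring closes it; pressing mid-bar takes 6 N at 0.15, 8 N at 0.30, 9.5 N at 0.45. Its jaw arm crosses the channel at stage x 45 to 65 mm, from the hinge to y -7, arm top z 38 mm when closed.
- clip_foot (a point): Underside of the jaw's foot, at its centre: 20 mm (along the channel) x 12 mm, at stage x 55, y 0 mm. Closed, it hangs 1.5 mm above the channel floor and blocks the 6 mm holder; pressed right down, the thumb bar raises it about 20 mm above that.
- thumb_bar (a point): Middle of the upper face of the clip's thumb bar, a steel plate 165 mm long, at stage x -95 to 70 mm, y 50 to 94 mm. Closed, it slopes up outwards by 0.30 rad: this point at z 45 mm, outer edge 51 mm. Pressed 0.30 rad it is level, upper face 37.5 mm above the bench: below the top of the holder's tab, above the rails. A fingertip can slide along it while pressing.
- jar: Bystander: squat jar with a screw cap, 48 mm across, 60 mm tall. Origin at the centre of its underside. To be left alone.
- vial: Bystander: small clear vial, 32 mm across, 55 mm tall. Origin at the centre of its underside. To be left alone.
- brown_bottle: Bystander: amber glass bottle, 50 mm across, 85 mm tall. Origin at the centre of its underside. To be left alone.
- cork_block: Bystander: small cork block 50 x 25 x 14 mm. Origin at the centre of its underside. To be left alone.
- beaker: Bystander: clear beaker, 72 mm across, 90 mm tall. Origin at the centre of its underside. To be left alone.
- spare_holder: Bystander: a second coupon holder of the same shape as the first, lying on the bench well away from the reader; not used. Origin at the centre of its underside. To be left alone.
- dish: Bystander: shallow white dish, 84 mm across, 16 mm tall. Origin at the centre of its underside. To be left alone.
Things that resemble listed ones, but are neither listed nor needed, are in the scene too. What is shaped like the holder but black, purple or red is not meant.

How it is judged:
By the outcome, as a careful person would: the job done as asked, in the order asked, and still so for the second after the job is handed in, with the robot touching nothing.
It also fails if it takes over 42 s, if anything falls off the work surface, if the arm or the gripper's body presses on something with over 40 N, if the wrist force passes 120 N, or if a joint passes its speed limit or range.

## Working session

There is one attempt and no reset: what is moved stays moved. The work goes in short steps, Python scripts to look and compute and a tool call to move; the robot and the scene stay as the last step left them, time stands still between calls to the robot, and variables do not carry over. Pictures are saved under pics/ and viewed, at most 10 in all, crops included, and the job is handed in when it is done.

Besides the shell and the picture viewer there is one more tool, called after "Call:" as name(argument=value, ...), one argument or row to a line, values as JSON. arm_command: Moves the arm, as the interface text tells. Its arguments: {"type":"object","properties":{"targets":{"type":"array"},"newtons":{"type":"number"}},"required":["targets"]}

```bash
mkdir -p pics; ls
python3 - <<'E'
from cell import manip,camera,get_calibration
import cv2,numpy as np
for n in("top","side"):
    im=camera(n); cv2.imwrite(f"pics/{n}0.png",im[:,:,::-1])
    c=get_calibration(n);print(n,np.round(c["K"],1).tolist(),np.round(c["dist_coeffs"],4),np.round(c["cam_to_world"],3).tolist())
s=manip.read_state();print(s)
E
```

```text
pics
top [[490.2, 0.0, 316.9], [0.0, 490.2, 196.5], [0.0, 0.0, 1.0]] [-0.0384  0.      0.      0.      0.    ] [[-0.005, 0.992, -0.129, 403.391], [-1.0, -0.006, -0.006, -9.028], [-0.007, 0.129, 0.992, 1473.583], [0.0, 0.0, 0.0, 1.0]]
side [[391.2, 0.0, 321.8], [0.0, 391.2, 199.1], [0.0, 0.0, 1.0]] [-0.0509  0.      0.      0.      0.    ] [[0.997, 0.053, -0.054, 507.535], [-0.073, 0.517, -0.853, -1245.034], [-0.017, 0.855, 0.519, 817.165], [0.0, 0.0, 0.0, 1.0]]
{'clock': 0.1, 'joints': array([-1.32562487e+00,  3.00393832e-01,  1.52151478e+00, -1.00457224e-05,
        1.32068223e+00, -6.65798401e-02]), 'qd': array([-0.00070586, -0.00036905, -0.00216768, -0.00032814,  0.00155154,
       -0.00180734]), 'effort': array([-1.10483732e-03, -5.32649517e+01, -3.53286695e+01,  7.08448444e-02,
        2.35108612e-02, -8.09474659e-05]), 'eef_pos': array([ 168.64873385, -523.26408636,  204.956756  ]), 'eef_rot': array([-3.14059603e+00, -5.67010926e-05,  3.11753759e-01]), 'wrist_force': array([-0.17852532,  0.39952074,  1.02588228]), 'moment': array([ 0.02709782, -0.03264803,  0.01476613]), 'finger_force': 0.0, 'finger_gap': 93.75265858117282}
```

View pics/top0.png

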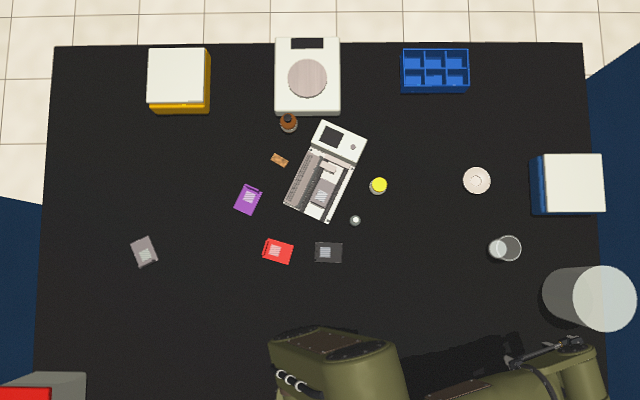

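View pics/side0.png

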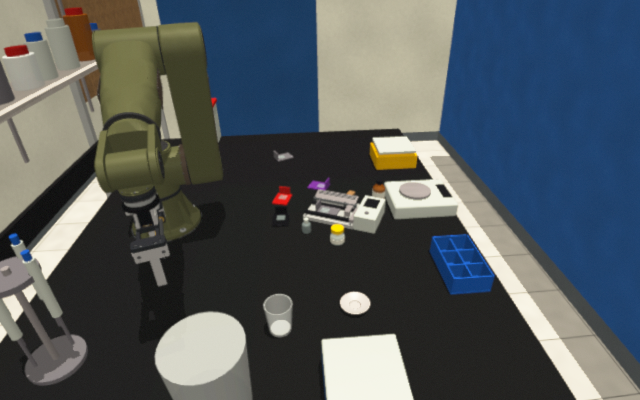

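The top view shows the reader at about (325,172). Things shaped like the holder: grey in the channel (322,194), grey spare (144,251), black (328,252), purple (248,199) and red (278,251). I choose the grey one in the channel and will check it in a close crop.

Run:
```python
import cv2
im=cv2.imread("pics/top0.png")[105:240,240:400]
cv2.imwrite("pics/crop0.png",cv2.resize(im,None,fx=4.4,fy=4.4,interpolation=cv2.INTER_CUBIC))
```

```text
(no output)
```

View pics/crop0.png

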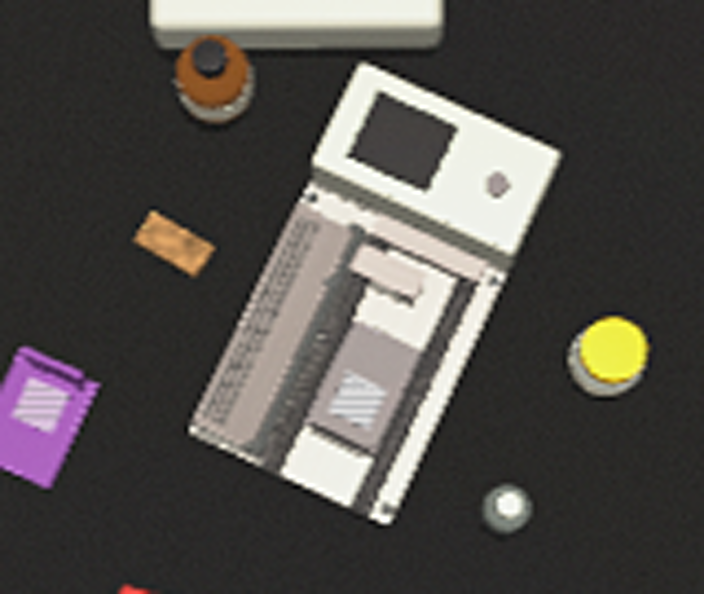

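The crop confirms the grey holder with its tab at the rear, crop (340,438), thumb bar to the left and jaw at (390,275). I'll fit the stage pose from the white block and plate corners, then find the tab.

```bash
cat > h.py <<'E'
import numpy as np,cv2
from scipy.optimize import least_squares
from cell import manip,camera,get_calibration
def proj(P,c):
    M=np.linalg.inv(c["cam_to_world"]);p=np.atleast_2d(P)@M[:3,:3].T+M[:3,3]
    p=p*[1,-1,-1]
    return cv2.projectPoints(p,np.zeros(3),np.zeros(3),np.array(c["K"]),np.array(c["dist_coeffs"]))[0][:,0]
def w(P,s):
    P=np.atleast_2d(np.array(P,float));c,n=np.cos(s[2]),np.sin(s[2])
    return np.c_[s[0]+c*P[:,0]-n*P[:,1],s[1]+n*P[:,0]+c*P[:,1],P[:,2]]
def fit(P,px,c,s0=(560,0,-.45)):
    r=least_squares(lambda s:(proj(w(P,s),c)-px).ravel(),s0,x_scale=[10,10,.1]);return r.x,r.fun.reshape(-1,2)
def inst(p,s):
    c,n=np.cos(s[2]),np.sin(s[2]);d=np.array(p[:2])-s[:2];return np.array([c*d[0]+n*d[1],-n*d[0]+c*d[1]])
def tabx(px,c,s,z=53):
    r=least_squares(lambda q:(proj(w([[q[0],q[1],z]],s),c)-px).ravel(),(-50,0));return r.x
E
python3 - <<'E'
from h import *
c=get_calibration("top")
P=[[175,95,60],[175,-55,60],[95,-55,60],[95,95,60],[-100,-55,16]]
px=np.array([[360,63],[560,152],[515,255],[313,160],[388,525]])/4.4+[240,105]
s,r=fit(P,px,c);print(s,r.round(2).tolist())
for u in([313,428],[370,450]):print(tabx(np.array(u)/4.4+[240,105],c,s))
print(w([[-85,32,0]],s))
E
```

```text
[ 6.22498948e+02 -2.65790427e+01 -4.46025451e-01] [[0.2, -1.02], [0.71, -0.3], [-0.35, 0.38], [-0.65, 0.72], [0.09, 0.18]]
[-65.1663639   17.16403209]
[-62.34555915 -23.26924332]
[[559.61886507  38.95793332   0.        ]]
```

Call:
arm_command(
  targets=[
    {"x": 0.017,"y": -0.013,"z": 0,"yaw": 0,"hand": 0.28},
    {"x": 0.034,"y": -0.026,"z": 0,"yaw": 0,"hand": 0.28},
    {"x": 0.034,"y": -0.026,"z": 0,"yaw": 0,"hand": 0.28},
    {"x": 0.034,"y": -0.026,"z": 0,"yaw": 0,"hand": 0.28},
    {"x": 0.034,"y": -0.026,"z": 0,"yaw": 0,"hand": 0.28},
    {"x": 0.034,"y": -0.026,"z": 0,"yaw": 0,"hand": 0.28},
    {"x": 0.034,"y": -0.026,"z": 0,"yaw": 0,"hand": 0.28},
    {"x": 0.034,"y": -0.026,"z": 0,"yaw": 0,"hand": 0.28},
    {"x": 0.034,"y": -0.026,"z": 0,"yaw": 0,"hand": 0.28},
    {"x": 0.034,"y": -0.026,"z": 0,"yaw": 0,"hand": 0.28},
  ],
)

```text
clock: 1.1
eef_pos: [401.0, -187.6, 205.4]
eef_rot: [-3.142, 0.0, 0.312]
wrist_force: [0.2, -0.6, -0.4]
finger_gap: 60.2
finger_force: 0.0
```

Call:
arm_command(
  targets=[
    {"x": 0.034,"y": -0.026,"z": 0,"yaw": 0,"hand": 0.28},
    {"x": 0.034,"y": -0.026,"z": 0,"yaw": 0,"hand": 0.28},
    {"x": 0.034,"y": -0.026,"z": 0,"yaw": 0,"hand": 0.28},
    {"x": 0.034,"y": -0.026,"z": 0,"yaw": 0,"hand": 0.28},
    {"x": 0.034,"y": -0.026,"z": 0,"yaw": 0,"hand": 0.28},
    {"x": 0.034,"y": -0.026,"z": 0,"yaw": 0,"hand": 0.28},
    {"x": 0.017,"y": -0.013,"z": 0,"yaw": 0,"hand": 0.28},
  ],
)

```text
clock: 1.8
eef_pos: [559.8, 42.0, 204.8]
eef_rot: [-3.141, 0.001, 0.314]
wrist_force: [-0.5, -0.2, 0.5]
finger_gap: 60.4
finger_force: 0.0
```

Call:
arm_command(
  targets=[
    {"x": 0,"y": 0,"z": 0,"yaw": 0.108,"hand": 0.28},
    {"x": 0,"y": 0,"z": 0,"yaw": 0.108,"hand": 0.28},
    {"x": 0,"y": 0,"z": 0,"yaw": 0.108,"hand": 0.28},
    {"x": 0,"y": 0,"z": 0,"yaw": 0.108,"hand": 0.28},
    {"x": 0,"y": 0,"z": 0,"yaw": 0.108,"hand": 0.28},
    {"x": 0,"y": 0,"z": 0,"yaw": 0.108,"hand": 0.28},
    {"x": 0,"y": 0,"z": 0,"yaw": 0.108,"hand": 0.28},
    {"x": 0,"y": 0,"z": 0,"yaw": 0,"hand": 0.28},
  ],
)

```text
clock: 2.6
eef_pos: [558.7, 39.3, 205.1]
eef_rot: [3.141, 0.001, -0.446]
wrist_force: [-0.2, -1.1, -0.2]
finger_gap: 60.4
finger_force: 0.0
```

Run:
```python
from h import *
c=get_calibration("wrist");im=camera("wrist");cv2.imwrite("pics/w1.png",im[:,:,::-1])
np.save("w1.npy",c,allow_pickle=True)
s=manip.read_state();print({k:np.round(s[k],3) for k in("clock","eef_pos","eef_rot","wrist_force","finger_gap","joints")})
print(np.round(c["cam_to_world"],2).tolist())
```

```text
{'clock': np.float64(2.65), 'eef_pos': array([558.767,  39.375, 205.189]), 'eef_rot': array([ 3.141,  0.   , -0.442]), 'wrist_force': array([ 0.468, -1.132, -0.237]), 'finger_gap': np.float64(60.386), 'joints': array([0.005, 0.323, 1.491, 0.   , 1.328, 2.018])}
[[-0.43, 0.87, 0.25, 633.36], [-0.9, -0.41, -0.12, 2.64], [0.0, -0.28, 0.96, 383.12], [0.0, 0.0, 0.0, 1.0]]
```

View pics/w1.png

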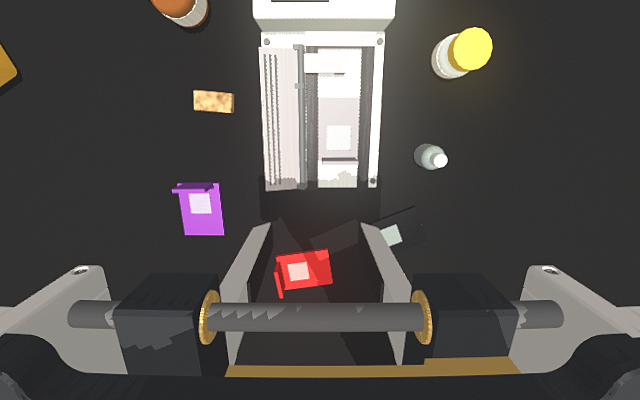

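The wrist view shows the stage: plate corners at (264,33), (383,33) and (381,187), tab at about (321..357,160), nothing in the way of the fingers' path.

Run:
```python
from h import *
c=np.load("w1.npy",allow_pickle=True).item()
P=[[95,95,60],[95,-55,60],[95,-55,16],[-100,-55,16]]
px=np.array([[252,27],[395,27],[383,33],[381,187]])
s,r=fit(P,px,c);print(s,r.round(2).tolist())
im=cv2.imread("pics/w1.png")
st=[622.5,-26.6,-.446]
print([tabx(np.array(u),c,q).round(1) for u in([321,159],[357,160]) for q in(s,st)])
for q,col in((s,(0,0,255)),(np.array(st),(0,255,0))):
  for poly in([[95,95,60],[95,-55,60],[95,-55,16],[-100,-55,16],[-100,95,16],[95,95,16]],[[-95,50,39],[-95,94,51],[70,94,51],[70,50,39]],[[-60,22,53],[-60,-22,53]]):
    p=proj(w(poly,q),c);cv2.polylines(im,[np.int32(p*16)],False,col,1,cv2.LINE_AA,4)
cv2.imwrite("pics/w1o.png",cv2.resize(im[10:210,220:420],None,fx=3,fy=3,interpolation=cv2.INTER_CUBIC))
```

```text
[ 6.16635781e+02 -2.48228450e+01 -4.11771716e-01] [[-0.32, 0.84], [-0.34, -4.38], [1.51, 1.23], [-0.78, 3.78]]
[array([-47.3,  26.2]), array([-54.3,  23.6]), array([-50. , -17.1]), array([-55.5, -19.7])]
```

View pics/w1o.png

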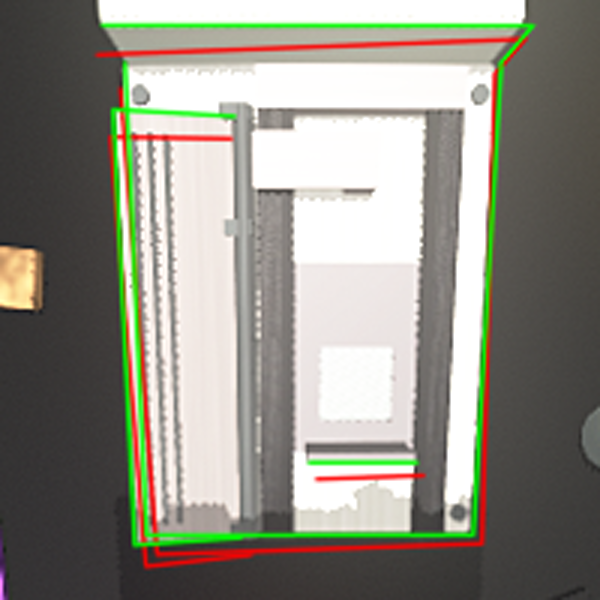

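Call:
arm_command(
  targets=[
    {"x": 0.003,"y": 0,"z": 0.02,"yaw": 0,"hand": 0.28},
    {"x": 0,"y": 0,"z": 0.03,"yaw": 0,"hand": 0.28},
    {"x": 0,"y": 0,"z": 0.03,"yaw": 0,"hand": 0.28},
    {"x": 0,"y": 0,"z": 0.03,"yaw": 0,"hand": 0.28},
    {"x": 0,"y": 0,"z": 0.02,"yaw": 0,"hand": 0.28},
    {"x": 0,"y": 0,"z": 0.01,"yaw": 0,"hand": 0.28},
    {"x": 0,"y": 0,"z": 0,"yaw": 0,"hand": 0.28},
    {"x": 0,"y": 0,"z": 0,"yaw": 0,"hand": 0.28},
  ],
)

```text
clock: 3.45
eef_pos: [562.1, 38.1, 66.4]
eef_rot: [-3.141, -0.001, -0.443]
wrist_force: [0.9, -0.3, 0.1]
finger_gap: 59.9
finger_force: 0.0
```

Run:
```python
from h import *
c=get_calibration("wrist");im=camera("wrist");cv2.imwrite("pics/w2.png",im[:,:,::-1])
np.save("w2.npy",c,allow_pickle=True)
s=manip.read_state();print(s["eef_pos"],s["eef_rot"],s["wrist_force"],inst(s["eef_pos"],np.array([622.5,-26.6,-.446])))
```

```text
[562.22235188  38.07867548  66.66481573] [-3.14082591e+00 -1.58860790e-03 -4.43403941e-01] [ 0.17019869  0.22585229 -0.34411863] [-82.28108517  32.35040877]
```

View pics/w2.png

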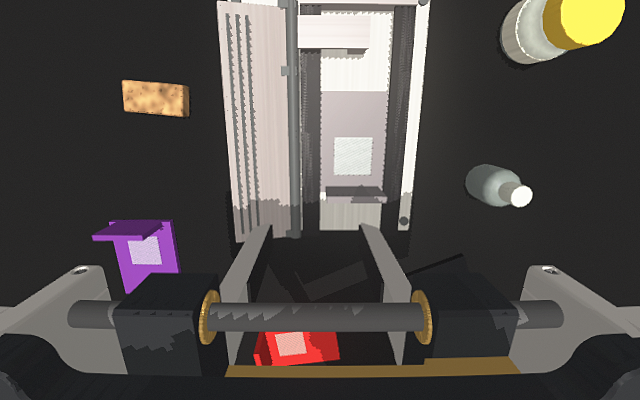

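The fingertips show at (268,225) and (363,225), close to the stage's near edge at row ~235. I'll check this numerically before pressing.

Run:
```python
from h import *
c=np.load("w2.npy",allow_pickle=True).item()
st=np.array([622.5,-26.6,-.446])
for n,p in dict(plateBR=[-100,-55,16],barNearIn=[-95,50,39],barNearOut=[-95,94,51],tipBar=[-74,62,66.5],tipTab=[-74,2,66.5],plateFR=[95,-55,16],tabL=[-60,22,53],tabR=[-60,-22,53],tabLf=[-55,22,53],tabRf=[-55,-22,53],tabLb=[-55,22,22]).items():print(n,proj(w([p],st),c)[0].round(1))
```

```text
plateBR [410.7 231.5]
barNearIn [291.9 237.2]
barNearOut [233.8 243.6]
tipBar [270.8 226.3]
tipTab [357.1 226.5]
plateFR [435.1 -18.9]
tabL [327.8 201.4]
tabR [388.1 201.5]
tabLf [327.9 194.8]
tabRf [388.6 194.9]
tabLb [326.2 184.4]
```

Prediction and picture agree within about 1 mm; the tab's rear face is at x ≈ -60. Press down now.

Call:
arm_command(
  targets=[
    {"x": 0,"y": 0,"z": 0.01,"yaw": 0,"hand": 0.28},
    {"x": 0,"y": 0,"z": 0.006,"yaw": 0,"hand": 0.28},
    {"x": 0,"y": 0,"z": 0.004,"yaw": 0,"hand": 0.28},
    {"x": 0,"y": 0,"z": 0.003,"yaw": 0,"hand": 0.28},
    {"x": 0,"y": 0,"z": 0.003,"yaw": 0,"hand": 0.28},
    {"x": 0,"y": 0,"z": 0.003,"yaw": 0,"hand": 0.28},
    {"x": 0,"y": 0,"z": 0,"yaw": 0,"hand": 0.28},
    {"x": 0,"y": 0,"z": 0,"yaw": 0,"hand": 0.28},
  ],
)

```text
clock: 4.3
eef_pos: [562.1, 38.8, 37.6]
eef_rot: [-3.14, -0.001, -0.444]
wrist_force: [-5.0, 4.5, 12.3]
finger_gap: 60.0
finger_force: 6.0
```

Call:
arm_command(
  targets=[
    {"x": 0.002,"y": 0,"z": 0.001,"yaw": 0,"hand": 0.28},
    {"x": 0.004,"y": 0,"z": 0,"yaw": 0,"hand": 0.28},
    {"x": 0.004,"y": 0,"z": 0,"yaw": 0,"hand": 0.28},
    {"x": 0.004,"y": 0,"z": 0,"yaw": 0,"hand": 0.28},
    {"x": 0.004,"y": 0,"z": 0,"yaw": 0,"hand": 0.28},
    {"x": 0.004,"y": 0,"z": 0,"yaw": 0,"hand": 0.28},
    {"x": 0.004,"y": 0,"z": 0,"yaw": 0,"hand": 0.28},
    {"x": 0,"y": 0,"z": 0,"yaw": 0,"hand": 0.28},
  ],
)

```text
clock: 5.1
eef_pos: [585.3, 27.3, 36.5]
eef_rot: [-3.141, 0.0, -0.444]
wrist_force: [-7.4, 2.8, 13.3]
finger_gap: 60.1
finger_force: 7.0
```

Run:
```python
from h import *
im=camera("wrist");cv2.imwrite("pics/w3.png",im[:,:,::-1])
s=manip.read_state();print(s["eef_pos"],s["eef_rot"],s["wrist_force"],inst(s["eef_pos"],np.array([622.5,-26.6,-.446])))
```

```text
[585.237786    27.31693084  36.52946275] [-3.14079893e+00 -2.58226182e-05 -4.43925493e-01] [-7.02331768  1.92386008 13.82947597] [-56.87483729  32.56932463]
```

View pics/w3.png

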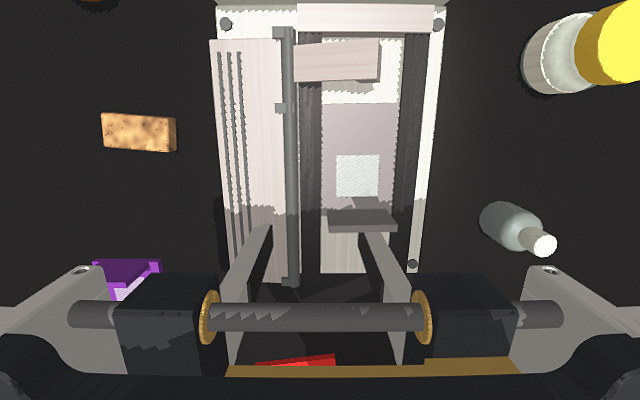

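The bar is down, the jaw is raised (337,60), the right fingertip is behind the tab (365,232). Continue pushing.

Call:
arm_command(
  targets=[
    {"x": 0.004,"y": 0,"z": 0,"yaw": 0,"hand": 0.28},
    {"x": 0.004,"y": 0,"z": 0,"yaw": 0,"hand": 0.28},
    {"x": 0.004,"y": 0,"z": 0,"yaw": 0,"hand": 0.28},
    {"x": 0.004,"y": 0,"z": 0,"yaw": 0,"hand": 0.28},
    {"x": 0.004,"y": 0,"z": 0,"yaw": 0,"hand": 0.28},
    {"x": 0.004,"y": 0,"z": 0,"yaw": 0,"hand": 0.28},
    {"x": 0.004,"y": 0,"z": 0,"yaw": 0,"hand": 0.28},
    {"x": 0.004,"y": 0,"z": 0,"yaw": 0,"hand": 0.28},
    {"x": 0.004,"y": 0,"z": 0,"yaw": 0,"hand": 0.28},
    {"x": 0.002,"y": 0,"z": 0,"yaw": 0,"hand": 0.28},
  ],
)

```text
clock: 6.15
eef_pos: [619.4, 11.1, 36.5]
eef_rot: [-3.141, 0.001, -0.444]
wrist_force: [-10.4, 3.8, 14.4]
finger_gap: 60.4
finger_force: 7.3
```

Call:
arm_command(
  targets=[
    {"x": 0.001,"y": 0,"z": 0,"yaw": 0,"hand": 0.28},
    {"x": 0.001,"y": 0,"z": 0,"yaw": 0,"hand": 0.28},
  ],
)

```text
clock: 6.35
eef_pos: [621.1, 10.3, 36.5]
eef_rot: [-3.141, 0.001, -0.444]
wrist_force: [-10.7, 4.0, 13.8]
finger_gap: 60.2
finger_force: 7.2
```

Call:
arm_command(
  targets=[
    {"x": 0.001,"y": 0,"z": 0,"yaw": 0,"hand": 0.28},
    {"x": 0.001,"y": 0,"z": 0,"yaw": 0,"hand": 0.28},
  ],
)

```text
clock: 6.55
eef_pos: [622.3, 9.7, 36.5]
eef_rot: [-3.141, 0.002, -0.444]
wrist_force: [-14.6, 5.9, 18.2]
finger_gap: 60.2
finger_force: 11.0
```

Call:
arm_command(
  targets=[
    {"x": 0.001,"y": 0,"z": 0,"yaw": 0,"hand": 0.28},
    {"x": 0,"y": 0,"z": 0,"yaw": 0,"hand": 0.28},
  ],
)

```text
clock: 6.75
eef_pos: [622.5, 9.7, 36.5]
eef_rot: [-3.141, 0.004, -0.444]
wrist_force: [-19.6, 8.0, 20.7]
finger_gap: 60.2
finger_force: 13.1
```

Call:
arm_command(
  targets=[
    {"x": 0.001,"y": 0,"z": 0,"yaw": 0,"hand": 0.28},
    {"x": 0,"y": 0,"z": 0,"yaw": 0,"hand": 0.28},
  ],
)

```text
clock: 6.95
eef_pos: [622.8, 9.7, 36.5]
eef_rot: [3.142, 0.006, -0.444]
wrist_force: [-24.1, 9.6, 24.1]
finger_gap: 60.1
finger_force: 17.0
```

Run:
```python
from h import *
c=get_calibration("wrist");im=camera("wrist");np.save("w4.npy",c,allow_pickle=True)
cv2.imwrite("pics/w4.png",im[:,:,::-1]);cv2.imwrite("pics/w4c.png",cv2.resize(im[40:280,190:450,::-1],None,fx=2.5,fy=2.5,interpolation=cv2.INTER_CUBIC))
s=manip.read_state();st=np.array([622.5,-26.6,-.446]);print(s["eef_pos"],s["wrist_force"],inst(s["eef_pos"],st))
for p in([75,-20,30],[75,20,30],[75,-20,19],[75,-20,22],[-5,22,53],[-5,-22,53],[0,22,53],[0,-22,53]):print(p,proj(w([p],st),c)[0].round(1),((proj(w([p],st),c)[0]-[190,40])*2.5).round())
```

```text
[622.74444402   9.70573167  36.48337739] [-24.23585806  11.23217805  23.4598825 ] [-15.44031797  32.85973959]
[75, -20, 30] [396.5 103.1] [516. 158.]
[75, 20, 30] [333.8 102.7] [359. 157.]
[75, -20, 19] [391.9 103.6] [505. 159.]
[75, -20, 22] [393.1 103.5] [508. 159.]
[-5, 22, 53] [330.5 233.7] [351. 484.]
[-5, -22, 53] [399.4 233.6] [523. 484.]
[0, 22, 53] [330.6 226.4] [352. 466.]
[0, -22, 53] [400.1 226.4] [525. 466.]
```

View pics/w4c.png

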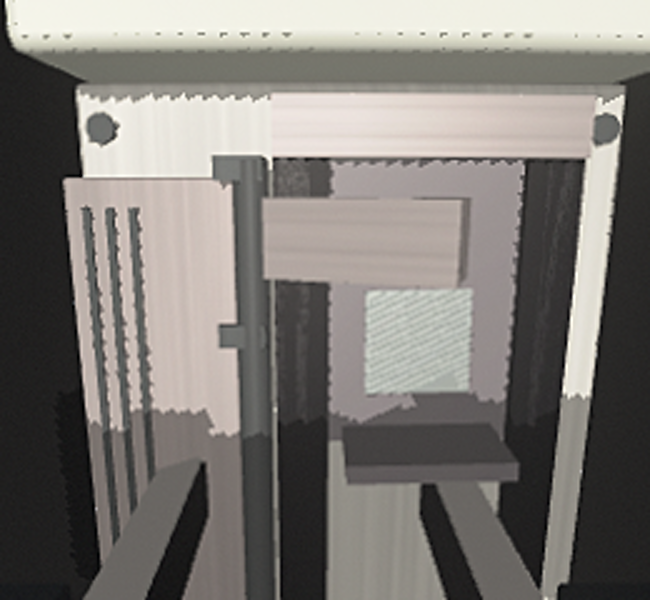

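The holder's front edge meets the end stop (crop row 160) with no gap, and the force rose to 26 N without further motion: it is home. Back off a little with the bar still down, then let the clip up slowly.

Call:
arm_command(
  targets=[
    {"x": -0.002,"y": 0,"z": 0,"yaw": 0,"hand": 0.28},
    {"x": -0.002,"y": 0,"z": 0,"yaw": 0,"hand": 0.28},
    {"x": -0.002,"y": 0,"z": 0,"yaw": 0,"hand": 0.28},
    {"x": -0.001,"y": 0,"z": 0,"yaw": 0,"hand": 0.28},
    {"x": 0,"y": 0,"z": 0,"yaw": 0,"hand": 0.28},
  ],
)

```text
clock: 7.5
eef_pos: [621.0, 10.6, 37.9]
eef_rot: [-3.139, -0.007, -0.445]
wrist_force: [5.3, -2.4, 11.4]
finger_gap: 60.1
finger_force: 5.9
```

Call:
arm_command(
  targets=[
    {"x": 0,"y": 0,"z": -0.002,"yaw": 0,"hand": 0.28},
    {"x": 0,"y": 0,"z": -0.002,"yaw": 0,"hand": 0.28},
    {"x": 0,"y": 0,"z": -0.002,"yaw": 0,"hand": 0.28},
    {"x": 0,"y": 0,"z": -0.002,"yaw": 0,"hand": 0.28},
    {"x": 0,"y": 0,"z": -0.002,"yaw": 0,"hand": 0.28},
    {"x": 0,"y": 0,"z": -0.003,"yaw": 0,"hand": 0.28},
    {"x": 0,"y": 0,"z": -0.005,"yaw": 0,"hand": 0.28},
    {"x": 0,"y": 0,"z": -0.01,"yaw": 0,"hand": 0.28},
    {"x": 0,"y": 0,"z": -0.02,"yaw": 0,"hand": 0.28},
    {"x": 0,"y": 0,"z": -0.03,"yaw": 0,"hand": 0.28},
  ],
)

```text
clock: 8.5
eef_pos: [617.8, 11.0, 113.6]
eef_rot: [3.141, 0.002, -0.444]
wrist_force: [0.4, -0.4, -0.8]
finger_gap: 60.1
finger_force: 0.0
```

Call:
arm_command(
  targets=[
    {"x": 0,"y": 0,"z": -0.03,"yaw": 0,"hand": 0.28},
    {"x": 0,"y": 0,"z": -0.03,"yaw": 0,"hand": 0.28},
    {"x": -0.02,"y": 0,"z": -0.01,"yaw": 0,"hand": 0.28},
    {"x": -0.02,"y": 0,"z": 0,"yaw": 0,"hand": 0.28},
    {"x": 0,"y": 0,"z": 0,"yaw": 0,"hand": 0.28},
    {"x": 0,"y": 0,"z": 0,"yaw": 0,"hand": 0.28},
  ],
)

```text
clock: 9.1
eef_pos: [582.6, 28.2, 184.2]
eef_rot: [-3.141, -0.001, -0.444]
wrist_force: [-0.3, -0.2, 0.3]
finger_gap: 60.3
finger_force: 0.0
```

Run:
```python
from h import *
c=get_calibration("wrist");im=camera("wrist")
cv2.imwrite("pics/w5c.png",cv2.resize(im[0:220,190:450,::-1],None,fx=2.7,fy=2.7,interpolation=cv2.INTER_CUBIC))
s=manip.read_state();st=np.array([622.5,-26.6,-.446]);print(s["clock"],s["eef_pos"],s["wrist_force"])
for p in([75,-20,22],[-5,22,53],[-5,-22,53],[45,-7,38],[-100,-55,16]):print(p,((proj(w([p],st),c)[0]-[190,0])*2.7).round())
```

```text
9.15 [582.76206502  27.98525097 183.85001553] [0.15127883 0.43277045 0.38384543]
[75, -20, 22] [459. 185.]
[-5, 22, 53] [360. 382.]
[-5, -22, 53] [467. 382.]
[45, -7, 38] [431. 256.]
[-100, -55, 16] [512. 571.]
```

View pics/w5c.png

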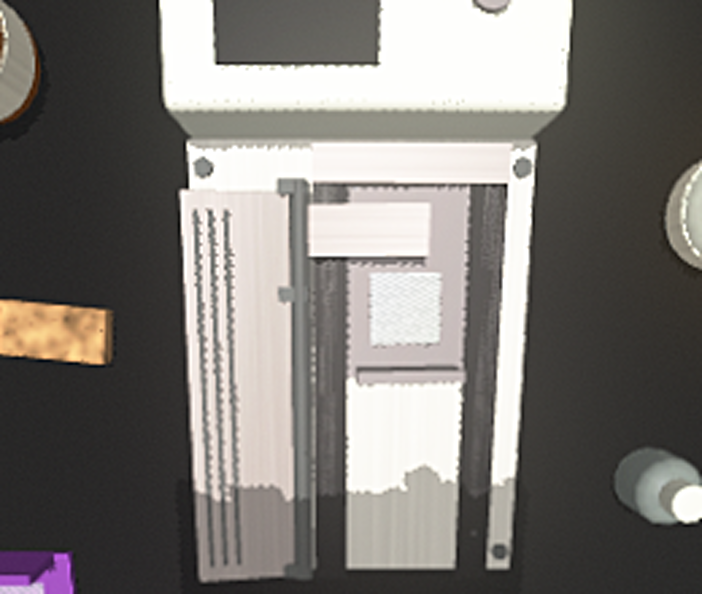

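The holder sits against the end stop (row 186), its tab is at the home row (382), the jaw rests on the plate (370,230), and the arm is clear.

```bash
python3 -c "
from cell import manip;print(manip.sign_off())"
```

```text
the job is handed in; nothing more can be done
None
```

The holder was pushed home against the end stop with the clip held down, the clip was then let up to rest on it, the arm moved clear, and the job was handed in at about 9 s.

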